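Hold a specimen cell in the microscope's light path

ROBOT

A 6-joint arm with a two-finger parallel gripper is mounted at the origin on the work surface. World frame = base frame: x ahead of the robot, y to its left, z up, the work surface at z = 0. Lengths are in mm, angles in rad, forces in N, time in s.
With the tool pointing down it reaches from about 375 to 975 mm from the base axis. Payload 3.8 kg.
Tool frame: the origin (TCP) lies at the very end of the fingers, on their centre line; the grasp point (between the pads) lies 19 mm behind it (bot.grip_point_offset is the distance from the TCP to the grasp point, in mm); y points along the fingers, x is the direction in which the jaws open and shut, and the axes are right-handed (so a half turn about y gives the same grasp; the last joint's range is limited). The gripper opens to 88 mm and grips with 3 to 60 N. Pads are 18 mm wide; open, the fingers measure 123 mm over their backs; the gripper's body (75 mm by 187 mm) begins 45 mm behind the grasp point.
Start: joints at [1.081, 0.264, 1.604, -0, 1.274, -0.037], TCP at [295.299, 606.973, 238.706] pointing down, gripper open.
Joint ranges: [-2.63, 2.63], [-0.94, 2.18], [0.31, 2.57], [-1.31, 4.45], [0, 2.66], [-2.55, 2.55]. Speed limits (rad/s): [2.57, 2.57, 3.14, 3.14, 3.14, 3.14].

INTERFACE

Orientations are given as a unit quaternion [x, y, z, w].
In Python, from rig import bot gives the robot as it stands.
- The arm moves only by the tool carry_out, never from a script. Its argument "motion" is a list of rows, each an object with "linear": the shift along the world's x, y, z in mm, a list of three; "turn": the turn about the world's z in degrees. In form: [{"linear": [tx, ty, tz], "turn": turn}, ...]. A call has 1 to 10 rows; each row shifts and turns the commanded pose from where the row before left it; what a row does not reach is not made up. A row lasts 1/12 s, in which the tool goes at most 41.7 mm and 7.16 degrees, less where a joint would pass 70% of its speed; a pose out of reach is approached as far as the arm can. A call is refused whole if a number of a shift passes 41.7 or a number of a turn 7.16, either way. A call with a gripper value outside its range is refused whole. "gripper" is the opening, from 0 (shut) to 1 (fully open), set as the call begins (left out, the last holds). The fingers move at their own pace and stop on an object; "grip_force" is the grip in N (left out, the last holds). Time passes only in rows, so rows that do not move let the fingers close. It gives the time, the measured TCP pose, the force and the opening at its end, in the units of the state.
- bot.state(): the state, without advancing time (a new reading comes with each control period).
- bot.read_camera(name): name is "scene" or "top" or "wrist"; returns a dict with "color" (420x560x3 uint8, red, green, blue), "depth" (420x560 float32, mm along the optical axis (not along the pixel's ray), 0 where there is no reading), "mtx" (3x3 intrinsics, pixels), "R" (3x3) and "t" (3): a world point X has camera coordinates R X + t. Camera axes: x right, y down, z forward; pixel columns grow to the right and rows downward; lengths in mm; the calibration is good to about 2 mm. A picture is of the moment at which its call begins.
- bot.close_job(): hands the job in, once; it reports no verdict.
Trained networks look in a picture, given as the dict that the camera call returned (one of the last four; its "shot" number tells which), for a name from the list of things; names that differ only in an ending like _2 or _b are one class to them, and where a whole thing is asked for, a point or a joint stands for the part that bears it (a point fixed in the world has none). Each returns a list of dicts, best first, with "p" (0 to 1); they miss things now and then, are a little off and sometimes report something else, mostly with a low value. They report only what shows in the picture. A call takes as long as a camera call.
- bot.regions_of(picture, target): "pixels" (420x560 bool, what is visible of it) and "xy" ([column, row] in pixels, amid what is visible of it).
The state is a dict: "time": time; "joint_positions": joint angles; "qd": joint speeds; "effort": joint torques, N m; "tcp_pos": TCP position; "orientation": TCP orientation; "force": force on the tool from outside, world axes, zero at the start; "ft_torque": the same for the moment, N m; "gripper_width": opening from 0.0 (shut) to 1.0 (fully open).
Only numpy, scipy, OpenCV 4.12 (cv2) and the standard library are available. Lean on these libraries where they do the work, as an engineer would, in place of code of your own. Each camera call takes 0.05 s, during which the arm holds its last target.

TASK

Swing the lamp on its pivoting arm fully home against its stop, so that it shines straight at the lens of the horizontal microscope. Then pick the wide glass specimen cell out of the tray by its two frosted sides only, never touching its clear windows, and hold it upright in the light path, midway between lamp and lens, centred on the beam and with its clear windows square to it. Finish while still holding it there, clear of everything else, and leave the small cuvette, the vial and the bottle where they stand.

Things in the scene. Friction and masses are not known exactly. Their poses are not given: they have to be found in the camera images.
- lamp_arm (a joint): angle of the lamp arm about its upright post, rad. 0 = home against the stop, the lamp shining along the beam into the lens; it grows as the arm swings out, counter-clockwise seen from above, to 1.6 at most. It starts swung out. The arm is stiff to turn (about 1.3 N at the lamp) and stays where it is left.
- lamp_grip (a point): centre of the upright black round grip pin on top of the grey finned lamp (lamp 54 mm diameter, 92 mm long): pin 16 mm diameter, standing free from 24 mm below to 22 mm above this point, 160 mm from the arm's turning axis. It turns with the arm; z is up, x points from the lamp to the post.
- lamp_pivot (a point): point on the upright turning axis of the lamp arm, at the same height as lamp_grip; the post and its black cap top out 17 mm below this point.
- rig: horizontal stereo microscope (white head, black objective, pole) and lamp post on one fixed white base plate, 250 x 460 x 14 mm. Origin on the bench below beam_mid; y runs along the beam from lamp to lens, z up. In mm: the objective ends at y 85, head and eyepieces reach y 360, 285 high; lamp post at x 160, y -125. Lamp home: its front at y -85, its pin's top 212 above the bench.
- beam_mid (a point): point on the axis of the light beam (about 40 mm wide), midway between lamp front and lens, 140 mm above the bench and 126 mm above the base plate; nothing stands within 80 mm of it. Its y axis is the beam's direction from lamp to lens, its z axis is up.
- cell_centre (a point): centre of the wide glass specimen cell (a small shell cast in clear resin): 40 mm (x) x 20 mm (y) x 60 mm (z), upright, this point 30 mm above its foot; 65 to 110 g. Its two frosted white sides, 20 mm wide and 60 mm high, face +x and -x, 40 mm apart; its two clear windows face +y and -y, 34 mm wide, set in 1.5 mm behind the edges of the frosted sides.
- cell_windows: the two clear windows of the cell, 34 mm wide, 54 mm high, their outer faces 8.5 mm either way along y from this origin, which is the centre of the cell: the faces that no finger may touch.
- tray: steel tray with a black rubber floor, 130 mm (x) x 200 mm (y), floor 4 mm and rim 10 mm above the bench, fixed. The wide cell, the small cuvette and the vial stand on it in a row along y, 58 mm apart, in any order; the windows of the cell face roughly along the row. Origin under its centre.
- cuvette_centre (a point): bystander: centre of a small square cuvette, 13 x 13 x 46 mm, upright in the tray.
- vial_centre (a point): bystander: centre of a round glass vial with a black cap, 25 mm diameter, 48 mm high, upright in the tray.
- bottle_centre (a point): bystander: centre of a white bottle with a screw cap, 54 mm diameter, 115 mm high, standing on the bench.

How it is judged (in metres and radians):
On the way, in this order (a step that is already met when the one before it is completed fails the run):
1. the lamp arm is swung home against its stop, the cell still standing in the tray (value of joint lamp_arm below 0.06 rad and height (world z) of cell_centre below 0.05 m), for 0.2 s.
2. the cell is gripped between the fingers and lifted out of the tray (height (world z) of cell_centre above 0.08 m and contact force between the fingers and cell above 1 N), for 0.2 s.
At the end, for the whole second after the job is handed in: lamp arm within 0.06 rad of its stop; cell held still in the fingers, clear of the rig, its centre within 10 mm of the beam axis (sideways and height) and 25 mm of midway, windows square to the beam within 0.14 rad, upright within 0.12 rad (value of joint lamp_arm below 0.06 rad and x of cell_centre in the frame of beam_mid between -0.01 and 0.01 m and y of cell_centre in the frame of beam_mid between -0.025 and 0.025 m and z of cell_centre in the frame of beam_mid between -0.01 and 0.01 m and angle between the y axis of cell_centre and the y axis of beam_mid, either way round below 0.14 rad and angle between cell_centre's own z axis and vertical below 0.12 rad and contact force between the fingers and cell above 1 N and contact force between cell and rig below 0.1 N and linear speed of cell below 0.02 m/s); the arm keeps its last pose, push and grip.
It fails at once if the fingers or arm touch a clear window of the cell (contact force between any of the fingers, the arm and cell_windows above 0.3 N).
It fails at once if the cuvette, the vial or the bottle is displaced by more than 20 mm or knocked over (distance of any of cuvette_centre, vial_centre, bottle_centre from where it was at the start of the episode above 0.02 m).
It also fails if it takes over 58 s, if anything falls off the work surface, if the arm or the gripper's body presses on something with over 40 N, if the wrist force passes 120 N, or if a joint passes its speed limit or range.

## Working session

There is one attempt and no reset: what is moved stays moved. The work goes in short steps, Python scripts to look and compute and a tool call to move; the robot and the scene stay as the last step left them, time stands still between calls to the robot, and variables do not carry over. Pictures are saved under pics/ and viewed, and the job is handed in when it is done.

Besides the shell and the picture viewer there is one more tool, called after "Call:" as name([rows], argument=value, ...), one row to a line, values as JSON. carry_out: Moves the arm, as the interface text tells. Its arguments: {"type":"object","properties":{"motion":{"type":"array"},"gripper":{"type":"number"},"grip_force":{"type":"number"}},"required":["motion"]}

```bash
ls; mkdir -p pics
cat > h.py <<'E'
import numpy as np, cv2
from rig import bot
def save(p,n): cv2.imwrite('pics/'+n,p['color'][:,:,::-1])
def world(p,u,v,d=None):
    if d is None: d=p['depth'][v,u]
    K=p['mtx']; c=np.array([(u-K[0,2])/K[0,0]*d,(v-K[1,2])/K[1,1]*d,d]).T if np.ndim(u) else np.array([(u-K[0,2])/K[0,0]*d,(v-K[1,2])/K[1,1]*d,d])
    return (c-p['t'])@p['R']
def pix(p,X):
    c=p['R']@np.asarray(X,float)+p['t']; q=p['mtx']@c; return q[:2]/q[2]
def cloud(p,m):
    v,u=np.nonzero(m&(p['depth']>0)); return world(p,u,v)
E
python3 - <<'E'
from h import *
np.set_printoptions(precision=1,suppress=True)
print(bot.state())
for n in ['scene','top']:
    p=bot.read_camera(n); save(p,n+'0.png'); print(n,p['mtx'],p['R'],p['t'])
    for t in ['lamp_grip','cell_centre','cell_windows','cuvette_centre','vial_centre','bottle_centre','tray','rig']:
        for r in bot.regions_of(p,t)[:2]:
            c=cloud(p,r['pixels'])
            print(n,t,round(r['p'],2),r['xy'],len(c),np.median(c,0) if len(c) else '',c.min(0) if len(c) else '',c.max(0) if len(c) else '')
E
```

```text
pics
{'time': 0.0, 'joint_positions': array([ 1.1,  0.3,  1.6,  0. ,  1.3, -0. ]), 'qd': array([-0., -0., -0.,  0., -0., -0.]), 'effort': array([ -0. , -50.2, -35.7,   0.1,   0. ,  -0. ]), 'tcp_pos': array([295. , 606.4, 237.4]), 'orientation': array([ 0.6,  0.4, -0.4, -0.6]), 'force': array([ 0. ,  0.4, -1.3]), 'ft_torque': array([-0., -0.,  0.]), 'gripper_width': 0.9998320492258856}
scene [[427.9   0.  279.6]
 [  0.  427.9 206.7]
 [  0.    0.    1. ]] [[ 0.2  1.   0. ]
 [ 0.6 -0.1 -0.8]
 [-0.8  0.2 -0.6]] [  18.7 -192.7 1400.3]
scene lamp_grip 0.55 [275.8, 210.6] 2374 [ 548.7 -118.5  150.5] [ 195.3 -198.3   -1.7] [637.6  60.2 213.4]
scene lamp_grip 0.32 [151.4, 295.9] 1398 [ 667.6 -369.5   68.2] [ 637.4 -399.3    4.5] [ 679.2 -346.   119.4]
scene cell_centre 0.83 [210.9, 243.8] 386 [ 518.1 -260.2   44.1] [ 390.5 -274.3   -1.5] [ 525.8 -246.    67.8]
scene cuvette_centre 0.55 [182.5, 246.5] 147 [ 506.2 -322.8   30.2] [ 452.6 -336.8    2.7] [ 512.9 -315.    53.3]
scene vial_centre 0.75 [235.9, 239.5] 182 [ 493.3 -206.9   37.7] [ 475.3 -217.1    7.9] [ 498.9 -196.6   54.5]
scene bottl
[... 713 characters left out ...]
530.  -131.8  156.3] [ 463.1 -196.    -7.6] [630.4 -17.1 215.1]
top cell_centre 0.68 [341.5, 235.1] 171 [ 500.4 -257.7   60.8] [ 481.3 -271.8    7.1] [ 521.8 -246.5   70.7]
top vial_centre 0.53 [320.1, 243.8] 98 [ 483.2 -205.7   49.1] [ 473.1 -216.2   -2.1] [ 495.8 -194.    55.6]
top vial_centre 0.19 [342.3, 232.7] 176 [ 499.8 -257.5   60.3] [ 481.3 -277.7   -1.1] [ 520.2 -246.9   70.7]
top bottle_centre 0.78 [380.8, 173.4] 547 [ 640.4 -365.3   75.1] [ 621.6 -412.7  -11.4] [ 695.9 -344.7  120.3]
top tray 0.83 [349.1, 241.3] 3701 [ 492.6 -274.8    2.4] [ 421.5 -371.8   -8.8] [ 576.9 -160.9  139.5]
top rig 0.81 [162.0, 219.3] 21760 [533.3 195.2  15.1] [ 397.9 -200.3   -8.6] [744.  588.8 336.5]
```

View pics/scene0.png

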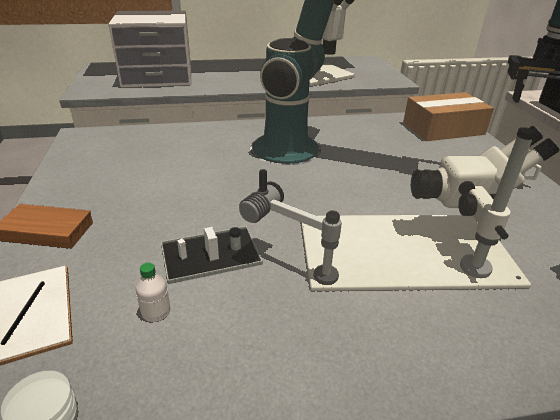

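View pics/top0.png

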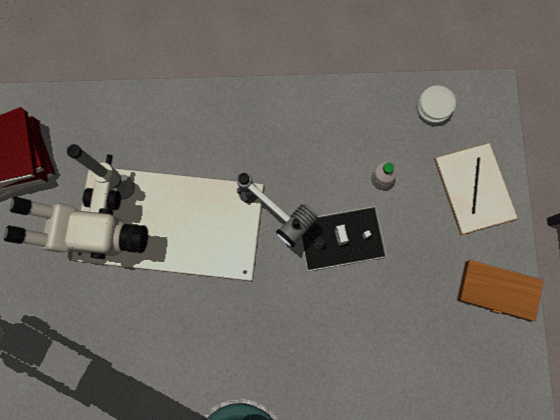

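```bash
cat > m.py <<'E'
from h import *
np.set_printoptions(precision=1,suppress=True)
for n in ['top','scene']:
    p=bot.read_camera(n)
    rs=bot.regions_of(p,'rig'); 
    H,W=p['depth'].shape
    uu,vv=np.meshgrid(np.arange(W),np.arange(H)); P=world(p,uu,vv)
    col=p['color'].astype(int)
    z=P[...,2]; inb=(P[...,0]>350)&(P[...,0]<760)&(P[...,1]>-230)&(P[...,1]<500)&(p['depth']>0)
    plate=inb&(abs(z-14)<8)&(col.min(2)>(150 if n=='top' else 140))
    num,lab,st,_=cv2.connectedComponentsWithStats(plate.astype(np.uint8)); k=1+np.argmax(st[1:,4]); plate=lab==k
    v,u=np.nonzero(plate)
    # intersect rays with z=14
    K=p['mtx']; d=np.stack([(u-K[0,2])/K[0,0],(v-K[1,2])/K[1,1],np.ones(len(u))],1)@p['R']; o=-p['R'].T@p['t']
    s=(14-o[2])/d[:,2]; Q=(o+d*s[:,None])[:,:2]
    r=cv2.minAreaRect(Q.astype(np.float32)); print(n,'plate',len(u),r,cv2.boxPoints(r).tolist(), 'zmed',np.median(z[plate]))
    # post cap
    m=inb&(z>155)&(z<225)&(P[...,1]<60)
    c=P[m]; print('high lamp-side pts',len(c))
    for lo,hi in [(160,180),(180,205),(205,220)]:
        cc=c[(c[:,2]>lo)&(c[:,2]<hi)]; print(lo,len(cc),np.median(cc,0) if len(cc) else '')
    # post cap: black x>570
    cc=c[c[:,0]>590]; print('cap',len(cc),cc.mean(0),cc.min(0),cc.max(0))
    cc=c[(c[:,0]<570)&(c[:,2]>185)]; print('pin',len(cc),cc.mean(0),cc.min(0),cc.max(0))
    m=inb&(z>100)&(z<190)&(col.max(2)<80)&(P[...,1]>20)&(P[...,1]<220); cc=P[m]; print('obj',len(cc),cc.mean(0),np.percentile(cc,[1,50,99],axis=0))
    big=cv2.resize(p['color'][120:320,100:420],None,fx=2.5,fy=2.5,interpolation=cv2.INTER_CUBIC)
    cv2.imwrite(f'pics/{n}_z1.png',big[:,:,::-1])
E
python3 m.py
```

```text
Traceback (most recent call last):
  File "m.py", line 9, in <module>
    z=P[...,2]; inb=(P[...,0]>350)&(P[...,0]<760)&(P[...,1]>-230)&(P[...,1]<500)&(p['depth']>0)
                    ~~~~~~~~~~~~~~~~~~~~~~~~~~~~~~~~~~~~~~~~~~~~~~~~~~~~~~~~~~~~^^~~~~~~~~~~~~~
ValueError: operands could not be broadcast together with shapes (560,420) (420,560)
```

```bash
sed -i 's/    K=p\[.mtx.\]; c=.*/    K=p["mtx"]; c=np.stack([(u-K[0,2])\/K[0,0]*d,(v-K[1,2])\/K[1,1]*d,d],-1)/' h.py; python3 m.py
```

```text
top plate 9942 ((545.6904907226562, 139.5282440185547), (382.7731628417969, 245.51145935058594), 82.32109832763672) [[398.4622802734375, -33.73930358886719], [641.7720947265625, -66.54484558105469], [692.918701171875, 312.7957763671875], [449.60888671875, 345.601318359375]] zmed 12.291535131302929
high lamp-side pts 762
160 436 [ 524.8 -138.2  163.5]
180 13 [ 502.4 -147.1  195.6]
205 41 [ 508.8 -147.3  209.4]
cap 144 [616.2 -31.4 166.7] [602.2 -47.5 155.1] [634.7 -15.2 176.2]
pin 52 [ 507.3 -147.1  206.8] [ 500.8 -153.8  186.4] [ 516.5 -140.7  213. ]
obj 397 [488.3 205.7 155.2] [[458.7 195.7 112.5]
 [488.6 203.5 160.3]
 [518.5 219.6 173.4]]
scene plate 8389 ((553.22607421875, 174.37339782714844), (455.8890075683594, 249.95362854003906), 81.82427215576172) [[397.10357666015625, -33.48150634765625], [644.5167846679688, -69.02731323242188], [709.3485717773438, 382.2283020019531], [461.93536376953125, 417.77410888671875]] zmed 14.20355645882349
high lamp-side pts 917
160 544 [ 530.1 -140.7  165.1]
180 87 [ 513.7 -149.1  192.1]
205 47 [ 512.  -147.7  211. ]
cap 243 [624.3 -33.3 165.4] [605.7 -48.9 155. ] [636.4 -14.7 174.9]
pin 113 [ 512.3 -147.9  201.5] [ 500.2 -154.8  185. ] [ 517.6 -140.4  214.3]
obj 514 [502.6 204.5 148.1] [[463.  194.9 114.3]
 [507.6 201.6 149.4]
 [523.1 219.5 172. ]]
```

```bash
cat > m2.py <<'E'
from h import *
from scipy.spatial.transform import Rotation as Ro
np.set_printoptions(precision=2,suppress=True)
s=bot.state(); print(Ro.from_quat(s['orientation']).as_matrix(), bot.grip_point_offset)
for n in ['top','scene']:
    p=bot.read_camera(n); o=-p['R'].T@p['t']; K=p['mtx']
    H,W=p['depth'].shape; uu,vv=np.meshgrid(np.arange(W),np.arange(H)); P=world(p,uu,vv); z=P[...,2]; col=p['color'].astype(int)
    def toz(uv,zz):
        uv=np.asarray(uv,float); d=np.stack([(uv[:,0]-K[0,2])/K[0,0],(uv[:,1]-K[1,2])/K[1,1],np.ones(len(uv))],1)@p['R']; return (o+d*((zz-o[2])/d[:,2])[:,None])[:,:2]
    inb=(P[...,0]>350)&(P[...,0]<760)&(P[...,1]>-230)&(P[...,1]<500)
    plate=inb&(abs(z-14)<8)&(col.min(2)>140)
    # long near edge: min x for each y bin
    v,u=np.nonzero(plate); Q=toz(np.stack([u,v],1),14)
    pts=[]
    for y in range(-20,320,10):
        q=Q[(Q[:,1]>=y)&(Q[:,1]<y+10)]
        if len(q)>10: pts.append(q[np.argsort(q[:,0])[1]])
    l=cv2.fitLine(np.array(pts,np.float32),cv2.DIST_HUBER,0,.01,.01).ravel(); print(n,'near edge yaw',np.degrees(np.arctan2(l[0],l[1])),l)
    pts=[]
    for x in range(405,600,8):
        q=Q[(Q[:,0]>=x)&(Q[:,0]<x+8)]
        if len(q)>10: pts.append(q[np.argsort(q[:,1])[1]])
    l=cv2.fitLine(np.array(pts,np.float32),cv2.DIST_HUBER,0,.01,.01).ravel(); print(n,'lamp edge yaw',np.degrees(np.arctan2(-l[1],l[0])),l)
    # cell top
    for zlo,zhi,nm in [(58,72,'celltop'),(42,56,'others')]:
        m=(P[...,0]>430)&(P[...,0]<570)&(P[...,1]>-370)&(P[...,1]<-165)&(z>zlo)&(z<zhi)
        num,lab,st,ce=cv2.connectedComponentsWithStats(m.astype(np.uint8))
        for k in range(1,num):
            if st[k,4]>20:
                c=P[lab==k]; r=cv2.minAreaRect(c[:,:2].astype(np.float32)); print(nm,st[k,4],c.mean(0),r)
    m=(P[...,0]>410)&(P[...,0]<590)&(P[...,1]>-385)&(P[...,1]<-140)&(z<12)&(z>-5)&(col.max(2)<60)
    num,lab,st,ce=cv2.connectedComponentsWithStats(m.astype(np.uint8)); k=1+np.argmax(st[1:,4]); v,u=np.nonzero(lab==k)
    print('tray',cv2.minAreaRect(toz(np.stack([u,v],1),5).astype(np.float32)))
    r=[slice(180,290),slice(130,290)] if n=='scene' else [slice(150,280),slice(220,400)]
    cv2.imwrite(f'pics/{n}_z2.png',cv2.resize(p['color'][r[0],r[1]],None,fx=4.4,fy=4.4,interpolation=cv2.INTER_CUBIC)[:,:,::-1])
E
python3 m2.py
```

```text
[[ 0.44 -0.   -0.9 ]
 [ 0.9   0.    0.44]
 [-0.   -1.    0.  ]] 18.700000000000003
top near edge yaw 7.782506 [  0.14   0.99 422.19 134.71]
top lamp edge yaw 7.111714 [  0.99  -0.12 503.54 -46.61]
celltop 112 [ 502.04 -259.87   62.2 ] ((502.25653076171875, -260.12957763671875), (40.06380081176758, 18.32268524169922), 12.97131633758545)
others 29 [ 502.46 -322.78   47.78] ((502.76116943359375, -322.7066345214844), (12.478181838989258, 11.601255416870117), 25.635644912719727)
others 81 [ 484.51 -205.67   50.11] ((484.8005676269531, -204.945068359375), (22.08417320251465, 22.391101837158203), 89.20990753173828)
tray ((496.2324523925781, -248.44448852539062), (125.6625747680664, 222.85984802246094), 8.616990089416504)
scene near edge yaw 8.17572 [  0.14   0.99 419.37 121.51]
scene lamp edge yaw -61.044067 [   0.48    0.87  477.47 -128.34]
celltop 127 [ 504.83 -260.12   63.95] ((502.1646423339844, -259.2400207519531), (42.51264953613281, 19.640291213989258), 10.864931106567383)
others 101 [ 488.07 -206.64   50.45] ((484.9955749511719, -206.06336975097656), (23.019323348999023, 26.688770294189453), 55.323829650878906)
others 62 [ 514.85 -259.78   49.01] ((502.1697692871094, -260.07354736328125), (41.65813064575195, 20.57112693786621), 11.706971168518066)
others 43 [ 503.89 -323.45   48.77] ((502.8590087890625, -323.2274475097656), (15.772269248962402, 12.416299819946289), 24.587177276611328)
tray ((493.6076354980469, -263.4705810546875), (121.94866943359375, 196.82412719726562), 8.851880073547363)
```

View pics/scene_z2.png

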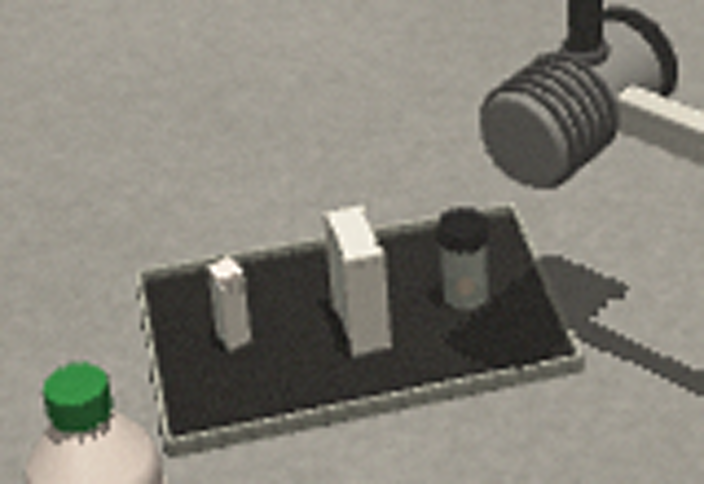

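View pics/top_z2.png

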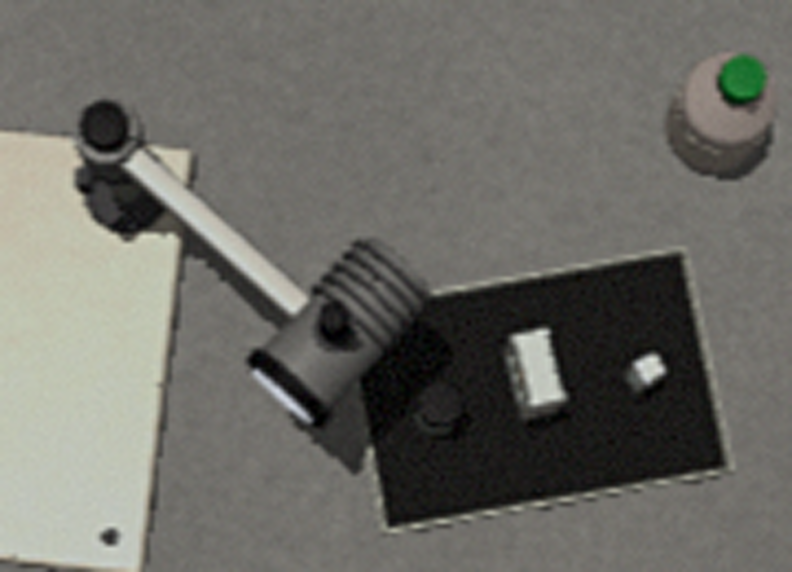

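Call:
carry_out([
  {"linear":[5,-38,9],"turn":-7},
  {"linear":[5,-38,9],"turn":-7},
  {"linear":[5,-38,9],"turn":-7},
  {"linear":[5,-38,9],"turn":-7},
  {"linear":[5,-38,9],"turn":-7},
  {"linear":[5,-38,9],"turn":-7},
  {"linear":[5,-38,9],"turn":-7},
  {"linear":[5,-38,9],"turn":-7},
  {"linear":[5,-38,9],"turn":-7},
  {"linear":[5,-38,9],"turn":-7},
], gripper=0.45)

```text
time: 2.13
tcp_pos: [345.0, 225.3, 329.4]
orientation: [-0.706, 0.038, -0.039, 0.706]
force: [1.2, -0.2, 0.4]
gripper_width: 0.451
```

Call:
carry_out([
  {"linear":[12,-37,0],"turn":-3.8},
  {"linear":[12,-37,0],"turn":-3.8},
  {"linear":[12,-37,0],"turn":-3.8},
  {"linear":[12,-37,0],"turn":-3.8},
  {"linear":[12,-37,0],"turn":-3.8},
  {"linear":[12,-37,0],"turn":-3.8},
  {"linear":[12,-37,0],"turn":-3.8},
  {"linear":[12,-37,0],"turn":-3.8},
  {"linear":[12,-37,0],"turn":-3.8},
  {"linear":[12,-37,0],"turn":-3.8},
])

```text
time: 2.97
tcp_pos: [465.4, -145.1, 329.1]
orientation: [-0.655, 0.265, -0.266, 0.655]
force: [1.0, -0.2, 0.8]
gripper_width: 0.451
```

```bash
cat > w.py <<'E'
from h import *
import sys
from scipy.spatial.transform import Rotation as Ro
np.set_printoptions(precision=1,suppress=True)
s=bot.state(); M=Ro.from_quat(s['orientation']).as_matrix(); print(s['tcp_pos'],'jaw deg',np.degrees(np.arctan2(M[1,0],M[0,0])),s['joint_positions'])
for n in ['wrist']:
    p=bot.read_camera(n); save(p,f'w{sys.argv[1]}.png')
    H,W=p['depth'].shape; uu,vv=np.meshgrid(np.arange(W),np.arange(H)); P=world(p,uu,vv); z=P[...,2]
    for lo,hi in [(196,220),(180,220),(160,178),(58,72),(40,58)]:
        m=(z>lo)&(z<hi)&(p['depth']>0)
        num,lab,st,ce=cv2.connectedComponentsWithStats(m.astype(np.uint8))
        for k in range(1,num):
            if st[k,4]>60:
                c=P[lab==k]; r=cv2.minAreaRect(c[:,:2].astype(np.float32)); print((lo,hi),st[k,4],ce[k],c.mean(0),np.round(r[0],1),np.round(r[1],1),round(r[2],1))
E
python3 w.py 1
```

```text
[ 465.4 -145.1  329.1] jaw deg -44.16676263049304 [-0.4 -0.1  1.9  0.   1.4  0.4]
(196, 220) 306 [317.7 169.2] [ 509.7 -145.1  210.7] [ 509.7 -146.1] [14.7 15.2] 1.2
(180, 220) 348 [317.  168.3] [ 509.8 -144.5  208. ] [ 509.5 -146.1] [15.2 15.2] 1.9
(160, 178) 2357 [318.5 161.8] [ 514.4 -149.2  163.8] [ 513.5 -150.1] [37.7 91.6] 46.6
(58, 72) 306 [484.3 195.2] [ 642.8 -353.2   65.7] [ 646.  -358.5] [53.1 26.1] 21.3
(58, 72) 416 [357.9 215.8] [ 503.5 -258.5   64. ] [ 503.4 -259.4] [40.  21.2] 12.0
(58, 72) 178 [ 18.9 294.4] [69.3 -4.1 63.9] [69.1 -3. ] [37.7  4.8] 87.2
(58, 72) 71 [ 34.1 341.1] [ 19.2 -65.7  65.8] [ 13.7 -66.4] [43.7  4.5] 12.7
(40, 58) 334 [476.3 192.7] [ 641.9 -352.7   49.7] [ 643.7 -357.9] [54.  24.8] 29.0
(40, 58) 261 [320.8 194.5] [ 486.4 -204.3   51.8] [ 486.2 -205.2] [23.9 23.3] 89.5
(40, 58) 121 [350.8 210.3] [ 501.1 -251.1   49.2] [ 501.5 -250.7] [39.9  2.9] 11.0
(40, 58) 107 [383.6 242.1] [ 504.  -320.8   48.6] [ 503.8 -322.1] [12.8 13. ] 27.6
(40, 58) 427 [ 24.9 287.3] [69.5 -0.4 48.5] [68.9  2.6] [ 9.9 62.3] 0.4
```

View pics/w1.png

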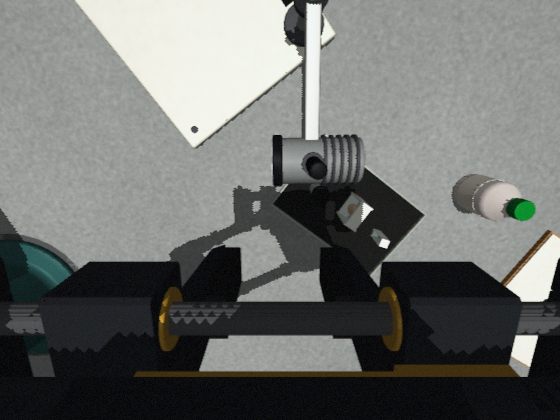

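Call:
carry_out([
  {"linear":[22,-0.5,-20],"turn":0},
  {"linear":[22,-0.5,-20],"turn":0},
  {"linear":[0,0,-27],"turn":0},
  {"linear":[0,0,-27],"turn":0},
  {"linear":[0,0,-27],"turn":0},
  {"linear":[0,0,-27],"turn":0},
  {"linear":[0,0,0],"turn":0},
])

```text
time: 3.6
tcp_pos: [505.2, -142.4, 174.7]
orientation: [0.656, -0.268, 0.261, -0.656]
force: [-1.5, 0.2, 0.0]
gripper_width: 0.45
```

Run:
```python
from h import *
p=bot.read_camera('scene');cv2.imwrite('pics/s2.png',cv2.resize(p['color'][130:290,130:360],None,fx=3.4,fy=3.4)[:,:,::-1])
import numpy as np
c=np.array([620,-32.])
a0=np.arctan2(-146+32,509.6-620); print(np.degrees(a0)%360)
P=[]
for k in range(0,13):
    a=a0-np.radians(4.6)*k; P.append(c+160*np.array([np.cos(a),np.sin(a)]))
print(np.diff(P,axis=0).round(1)); print(P[-1], np.hypot(509.6-620,-146+32))
```

```text
225.91910478371423
[[-8.9  9.3]
 [-8.1 10. ]
 [-7.3 10.6]
 [-6.4 11.1]
 [-5.5 11.6]
 [-4.5 12. ]
 [-3.5 12.3]
 [-2.5 12.6]
 [-1.5 12.8]
 [-0.5 12.8]
 [ 0.5 12.8]
 [ 1.6 12.7]]
[462.09447249  -6.19603942] 158.69517951091015
```

View pics/s2.png

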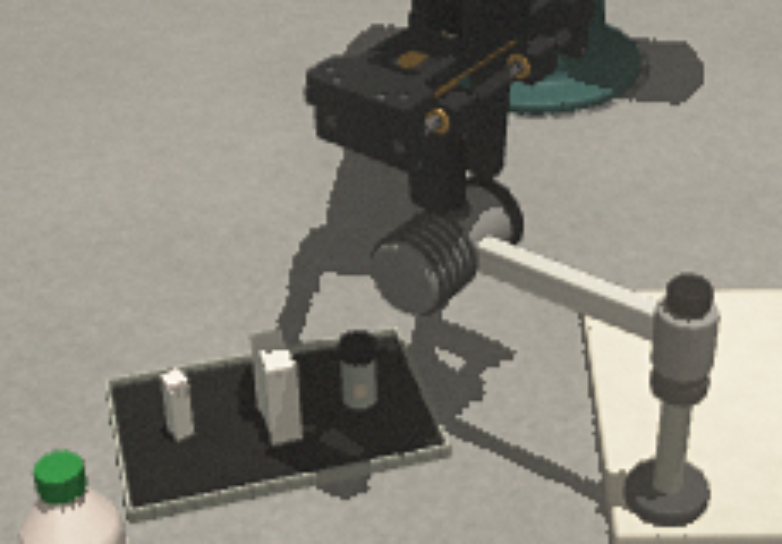

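```bash
python3 -c "
from h import *
s=bot.state();print(s['time'],s['tcp_pos'],s['force'],s['qd'])"
```

```text
3.65 [ 506.70023201 -142.95211675  177.62339969] [ 0.43079887 -0.19790611 -0.02971799] [-0.00141709 -0.03717026 -0.07278714  0.00183575  0.01453613  0.00067968]
```

Call:
carry_out([
  {"linear":[0,0,3],"turn":0},
  {"linear":[0,0,0],"turn":0},
  {"linear":[-8.9,9.3,0],"turn":-4.6},
  {"linear":[-8.1,10,0],"turn":-4.6},
  {"linear":[-7.3,10.6,0],"turn":-4.6},
  {"linear":[-6.4,11.1,0],"turn":-4.6},
  {"linear":[-5.5,11.6,0],"turn":-4.6},
  {"linear":[-4.5,12,0],"turn":-4.6},
  {"linear":[-3.5,12.3,0],"turn":-4.6},
  {"linear":[0,0,0],"turn":0},
], gripper=0.23)

```text
time: 4.48
tcp_pos: [466.3, -66.1, 186.6]
orientation: [-0.556, 0.435, -0.438, 0.557]
force: [-0.2, 0.0, -0.2]
gripper_width: 0.226
```

```bash
python3 w.py 3
```

```text
[466.3 -66.1 186.6] jaw deg -76.1806969206858 [-0.2 -0.1  2.1  0.   1.1  1.1]
(196, 220) 1065 [242.5 269.6] [470.3 -48.1 208.8] [467.6 -51.4] [25.  11.9] 53.4
(196, 220) 1072 [318.4 269.4] [478.1 -79.8 208.7] [473.7 -77.9] [11.5 25.1] 65.9
(196, 220) 1176 [279.3 284. ] [467.3 -65.1 208.6] [466.1 -65.4] [11.5 15.9] 13.2
(180, 220) 1296 [243.7 266.7] [470.4 -48.3 205.8] [467.6 -51.5] [25. 12.] 53.4
(180, 220) 1291 [317.3 266.7] [478.1 -79.6 205.8] [473.8 -77.8] [11.8 25.1] 65.9
(180, 220) 1570 [279.4 277.9] [467.8 -65.  203.5] [466.1 -65.4] [11.5 15.9] 13.2
(160, 178) 4575 [289.3 241.4] [471.1 -70.1 164.2] [465.1 -71.2] [36.6 91.4] 12.2
(58, 72) 1088 [498.9 214. ] [ 503.5 -257.6   63.7] [ 503.1 -259.1] [40.4 21.5] 12.1
(40, 58) 613 [482.7 207.7] [ 503.8 -251.5   49.1] [ 505.1 -250.6] [18.6 44.5] 76.5
(40, 58) 644 [428.3 214. ] [ 486.5 -203.2   51.2] [ 486.1 -204.9] [24.2 24.2] 22.5
(40, 58) 327 [548.6 224.2] [ 503.7 -320.    47.9] [ 503.6 -321.7] [13.4 13.7] 26.6
```

View pics/w3.png

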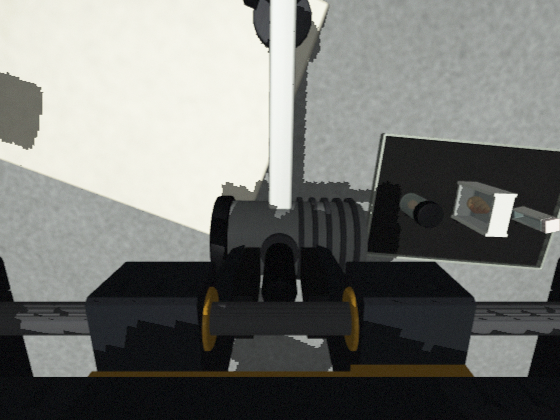

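Call:
carry_out([
  {"linear":[-2.5,12.6,-3],"turn":-4.6},
  {"linear":[-1.5,12.8,-2],"turn":-4.6},
  {"linear":[-0.5,12.8,0],"turn":-4.6},
  {"linear":[0.5,12.8,0],"turn":-4.6},
  {"linear":[0.5,5,0],"turn":-2},
  {"linear":[0,0,0],"turn":0},
  {"linear":[0,0,0],"turn":0},
])

```text
time: 5.12
tcp_pos: [462.6, -11.5, 179.8]
orientation: [0.471, -0.526, 0.528, -0.472]
force: [-1.3, -0.7, 0.4]
gripper_width: 0.232
```

```bash
python3 w.py 4
python3 - <<'E'
from h import *
s=bot.state();print(s['force'])
E
```

```text
[462.6 -11.5 179.8] jaw deg -96.36440064929226 [-0.1 -0.1  2.1 -0.   1.1  1.6]
(196, 220) 1152 [239.7 274.8] [473.    4.6 207.7] [468.8   1.9] [24.6 11.4] 32.9
(196, 220) 1144 [321.4 274.9] [469.3 -28.8 207.8] [465.9 -25.4] [11.4 24.3] 42.7
(196, 220) 1058 [282.3 286.7] [465.6 -12.2 207.5] [464.7 -12.2] [15.9  8.9] 83.5
(180, 220) 1607 [241.9 269.7] [472.9   4.3 202.3] [468.6   1.7] [25.1 11.8] 32.3
(180, 220) 3106 [301.3 274.7] [467.6 -20.6 202.1] [466.4 -20.2] [20.  30.9] 44.4
(160, 178) 4505 [292.6 243.1] [467.  -18.4 164.1] [462.2 -17.5] [90.9 33.3] 83.1
(40, 58) 614 [553.1 124.5] [ 503.1 -250.5   46.8] [ 502.2 -249.9] [12.7 41.8] 87.1
(40, 58) 847 [498.3 151. ] [ 486.3 -202.8   50.8] [ 485.4 -205.1] [25.3 24.5] 68.3
[ 0.11828325  0.73420899 -0.74140304]
```

Call:
carry_out([
  {"linear":[0.4,2,0],"turn":0},
  {"linear":[0.4,2,0],"turn":0},
  {"linear":[0,0,0],"turn":0},
  {"linear":[0,0,0],"turn":0},
])

```text
time: 5.5
tcp_pos: [462.6, -7.4, 178.8]
orientation: [0.471, -0.528, 0.528, -0.471]
force: [-0.1, -1.0, 1.0]
gripper_width: 0.229
```

Call:
carry_out([
  {"linear":[0.4,2,0],"turn":0},
  {"linear":[0.4,2,0],"turn":0},
  {"linear":[0,0,0],"turn":0},
  {"linear":[0,0,0],"turn":0},
])

```text
time: 5.83
tcp_pos: [462.7, -7.0, 178.8]
orientation: [0.473, -0.525, 0.529, -0.469]
force: [-1.9, -15.0, 2.6]
gripper_width: 0.231
```

Call:
carry_out([
  {"linear":[0,-5,0],"turn":0},
  {"linear":[0,0,25],"turn":0},
  {"linear":[0,0,35],"turn":0},
  {"linear":[0,0,35],"turn":0},
  {"linear":[-5,-20,30],"turn":7},
  {"linear":[-5,-20,30],"turn":7},
  {"linear":[0,-38,0],"turn":7},
  {"linear":[0,-38,0],"turn":7},
  {"linear":[0,-38,0],"turn":7},
  {"linear":[0,-38,0],"turn":7},
])

```text
time: 6.67
tcp_pos: [453.6, -189.1, 334.2]
orientation: [-0.623, 0.334, -0.334, 0.624]
force: [0.7, -0.4, -0.4]
gripper_width: 0.226
```

Call:
carry_out([
  {"linear":[0,-17,-5],"turn":7},
  {"linear":[0,-10,-5],"turn":7},
  {"linear":[0,-10,-5],"turn":7},
  {"linear":[0,0,-5],"turn":7},
  {"linear":[0,0,0],"turn":7},
  {"linear":[0,0,0],"turn":7},
  {"linear":[0,0,0],"turn":7},
  {"linear":[0,0,0],"turn":7},
  {"linear":[0,0,0],"turn":7},
  {"linear":[0,0,0],"turn":3.4},
], gripper=1.0)

```text
time: 7.5
tcp_pos: [453.7, -224.7, 313.4]
orientation: [-0.704, -0.061, 0.061, 0.705]
force: [0.6, -0.5, -0.7]
gripper_width: 0.966
```

```bash
python3 w.py 5; python3 m.py; sed -n '/cell top/,$d;p' m2.py > m3.py; python3 m3.py
```

```text
[ 453.7 -224.7  313.4] jaw deg 9.969781887258934 [-0.5 -0.1  1.9  0.   1.4 -0.7]
(160, 178) 235 [321.5   3.5] [459.7 -57.8 162.6] [458.8 -58.7] [30.4  6.8] 8.9
(160, 178) 688 [519.4   8.8] [617.3 -36.7 170.8] [619.3 -36.1] [25.6 14.6] 1.5
(58, 72) 115 [448.9  37.7] [614.  -34.1  65.1] [615.5 -33.4] [ 8.  17.6] 36.6
(58, 72) 434 [313.2 209.7] [ 504.  -258.2   64.1] [ 503.9 -259.1] [39.5 20.3] 11.7
(40, 58) 127 [442.1  41.3] [614.3 -34.2  49.1] [615.4 -32.8] [ 9.  17.8] 31.3
(40, 58) 293 [306.8 165.4] [ 485.8 -204.5   52.1] [ 486.1 -204.8] [23.4 24.3] 10.7
(40, 58) 113 [310.  201.8] [ 499.8 -251.9   49.5] [ 498.3 -252. ] [44.1 17.5] 37.5
(40, 58) 104 [302.8 249. ] [ 503.5 -320.6   49.2] [ 504.1 -321.7] [13.  13.1] 25.2
top plate 8287 ((545.5286865234375, 139.39601135253906), (383.0474853515625, 246.30709838867188), 82.32846069335938) [[397.91015625, -33.97328186035156], [642.0126953125, -66.85377502441406], [693.147216796875, 312.76531982421875], [449.044677734375, 345.64581298828125]] zmed 12.215445448159334
high lamp-side pts 781
160 447 [463.2 -26.2 163.6]
180 11 [455.  -13.8 194.4]
[... 515 characters left out ...]
5, 417.7741394042969]] zmed 14.156363810931168
high lamp-side pts 828
160 482 [468.8 -26.2 165.2]
180 74 [465.3 -12.  192.3]
205 40 [462.3 -10.9 210.1]
cap 241 [624.1 -33.4 165.5] [606.9 -48.9 155. ] [637.9 -14.2 174.7]
pin 101 [463.7 -11.4 200.7] [453.3 -18.1 185.6] [468.7  -2.3 214.5]
obj 574 [500.2 183.3 148.5] [[461.2  20.5 114.7]
 [504.1 200.5 149.8]
 [521.8 219.4 172.5]]
[[ 0.99 -0.   -0.17]
 [ 0.17  0.    0.99]
 [ 0.   -1.    0.  ]] 18.700000000000003
top near edge yaw 7.7409306 [  0.13   0.99 421.67 134.04]
top lamp edge yaw 7.924668 [  0.99  -0.14 535.34 -50.9 ]
scene near edge yaw 8.12017 [  0.14   0.99 424.67 155.53]
scene lamp edge yaw -49.786194 [   0.65    0.76  508.56 -128.42]
```

View pics/w5.png

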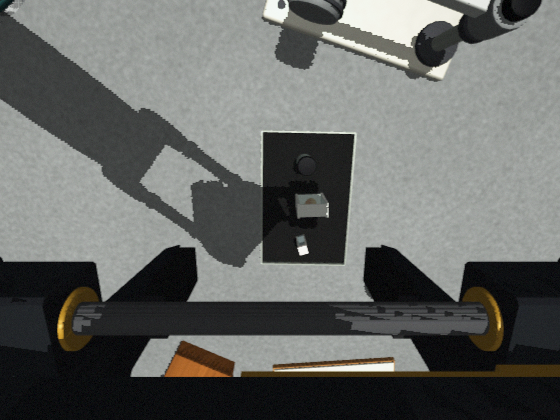

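View pics/top_z1.png

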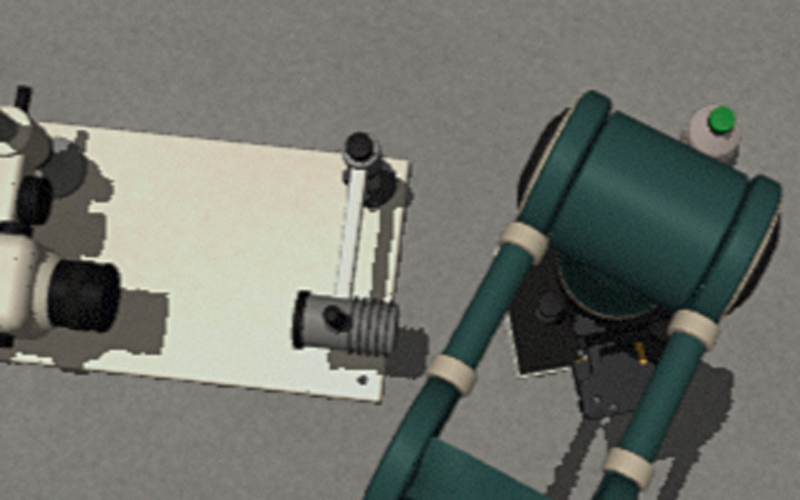

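Call:
carry_out([
  {"linear":[24.7,-17.3,-20],"turn":0.9},
  {"linear":[24.7,-17.3,-20],"turn":0.9},
  {"linear":[0,0,-30],"turn":0},
  {"linear":[0,0,-30],"turn":0},
  {"linear":[0,0,-30],"turn":0},
  {"linear":[0,0,-30],"turn":0},
  {"linear":[0,0,0],"turn":0},
  {"linear":[0,0,0],"turn":0},
])

```text
time: 8.52
tcp_pos: [501.6, -258.7, 152.0]
orientation: [-0.703, -0.069, 0.072, 0.705]
force: [-0.8, 0.4, 0.2]
gripper_width: 1.001
```

```bash
python3 w.py 6
```

```text
[ 501.6 -258.7  152. ] jaw deg 11.40958262302366 [-0.5  0.1  1.9  0.   1.1 -0.7]
(196, 220) 540 [131.1 296.6] [ 448.6 -259.4  199.1] [ 449.3 -260. ] [18.2  4.9] 0.6
(196, 220) 517 [430.5 296.6] [ 552.6 -238.4  198.9] [ 552.4 -239.1] [17.9  4.6] 20.3
(196, 220) 1258 [124.2 350.8] [ 452.9 -271.6  211.1] [ 455.7 -268.9] [ 8.9 21.1] 11.4
(196, 220) 1203 [436.8 349.4] [ 553.2 -250.9  210.6] [ 550.3 -249.6] [ 8.5 21. ] 7.2
(180, 220) 1640 [143.5 288.2] [ 450.2 -259.8  191.8] [ 451.9 -260.7] [11.3 21. ] 62.6
(180, 220) 1610 [417.8 288.3] [ 551.2 -239.4  191.7] [ 550. -241.] [21.2 11.4] 50.3
(180, 220) 1259 [124.3 350.8] [ 452.9 -271.6  211. ] [ 455.7 -268.9] [ 8.9 21.1] 11.4
(180, 220) 1208 [436.7 349.3] [ 553.2 -250.9  210.5] [ 550.3 -249.6] [ 8.5 21. ] 7.2
(160, 178) 1160 [173.2 270.3] [ 454.3 -262.6  169.9] [ 455.5 -263.6] [12.1 24.4] 48.4
(160, 178) 1171 [388.2 270.7] [ 548.4 -243.7  170. ] [ 547.8 -244.9] [24.7 11.9] 63.2
(58, 72) 1218 [281.8 214.6] [ 503.1 -258.3   64.1] [ 503.2 -259. ] [39.7 20.4] 11.8
(58, 72) 480 [401.  351.7] [ 630.2 -359.8   65.6] [ 630.3 -363.9] [38.9 10.2] 68.6
(40, 58) 817 [273.7 140.2] [ 486.1 -204.9   52.3] [ 485.9 -205. ] [23.9 24. ] 11.4
(40, 58) 276 [281.5 200.1] [ 501.4 -250.6   49.1] [ 501.6 -250.1] [39.9  2.2] 11.7
(40, 58) 272 [268.  276.3] [ 503.5 -320.2   48.8] [ 503.8 -321.6] [12.8 13.4] 25.7
(40, 58) 314 [388.5 346.2] [ 626.2 -367.3   50.4] [ 627.7 -370.7] [35.7  7.9] 87.5
```

View pics/w6.png

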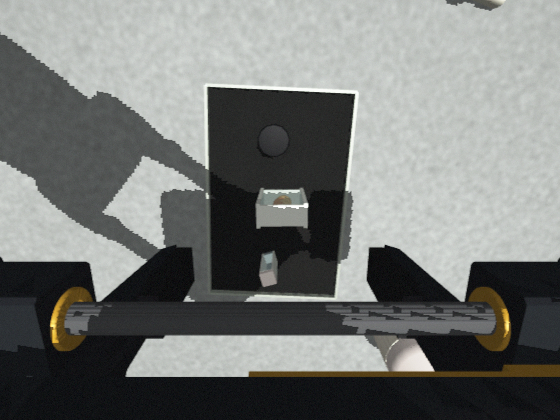

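Call:
carry_out([
  {"linear":[1.2,-0.4,-30],"turn":0.4},
  {"linear":[0,0,-30],"turn":0},
  {"linear":[0,0,-30],"turn":0},
  {"linear":[0,0,-20],"turn":0},
  {"linear":[0,0,-12],"turn":0},
  {"linear":[0,0,-5],"turn":0},
  {"linear":[0,0,0],"turn":0},
  {"linear":[0,0,0],"turn":0},
  {"linear":[0,0,0],"turn":0},
])

```text
time: 9.32
tcp_pos: [506.0, -261.0, 29.0]
orientation: [0.704, 0.074, -0.072, -0.703]
force: [-0.1, -0.8, 1.1]
gripper_width: 1.006
```

```bash
python3 w.py 7 | grep -v '(1'
python3 - <<'E'
from h import *
p=bot.read_camera('scene');cv2.imwrite('pics/s7.png',cv2.resize(p['color'][150:300,130:330],None,fx=3.9,fy=3.9)[:,:,::-1]); print(bot.state()['tcp_pos'])
E
```

```text
[ 506. -261.   29.] jaw deg 11.832194154958296 [-0.5  0.3  2.   0.   0.8 -0.7]
(58, 72) 3124 [273.2 286. ] [ 502.3 -254.2   63.6] [ 502.3 -254.8] [40.3 12.5] 11.8
(58, 72) 946 [149.3 284.2] [ 455.  -262.3   65.2] [ 456.3 -262.9] [10.6 20.2] 62.0
(58, 72) 942 [411.2 283.9] [ 554.4 -241.6   65.1] [ 553.2 -242.8] [20.5 10.9] 53.0
(40, 58) 3161 [257.5 150. ] [ 485.9 -204.7   52.3] [ 485.8 -204.8] [24.4 24.1] 12.4
(40, 58) 1679 [273.4 261.9] [ 501.3 -250.5   49.6] [ 501.2 -250.1] [40.1  3.1] 12.1
(40, 58) 1244 [170.2 272.8] [ 458.2 -265.    49.4] [ 459.7 -266. ] [12.  24.8] 48.3
(40, 58) 1225 [390.5 272.6] [ 552.6 -245.2   49.5] [ 551.9 -246.8] [24.7 11.7] 64.4
(40, 58) 165 [247.2 371.1] [ 500.9 -316.5   42.4] [ 501.2 -316.1] [13.   4.5] 14.8
[ 505.60082425 -260.73026659   28.56015058]
```

View pics/w7.png

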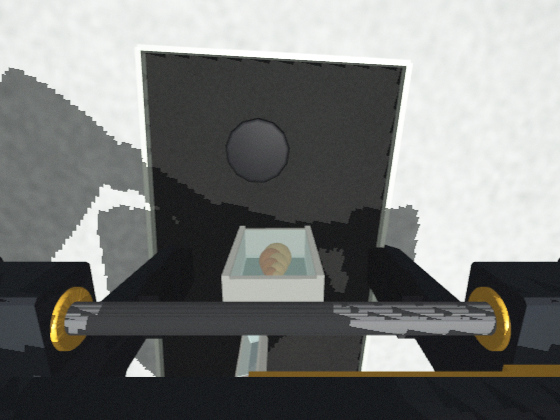

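View pics/s7.png

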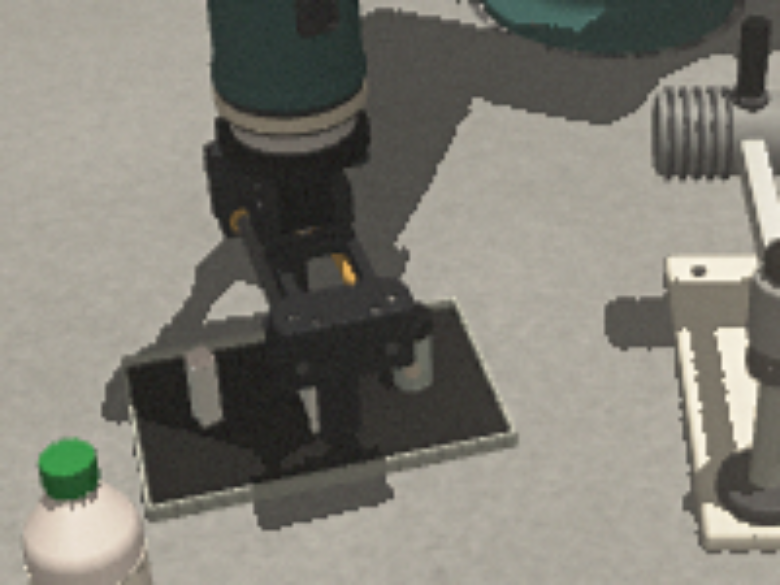

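Call:
carry_out([
  {"linear":[0,0,0],"turn":0},
  {"linear":[0,0,0],"turn":0},
  {"linear":[0,0,0],"turn":0},
  {"linear":[0,0,0],"turn":0},
])

```text
time: 9.75
tcp_pos: [504.3, -260.0, 26.9]
orientation: [0.703, 0.073, -0.073, -0.703]
force: [0.7, -0.4, -0.1]
gripper_width: 0.999
```

Call:
carry_out([
  {"linear":[-0.4,0.4,-3],"turn":0},
  {"linear":[0,0,0],"turn":0},
  {"linear":[0,0,0],"turn":0},
  {"linear":[0,0,0],"turn":0},
  {"linear":[0,0,0],"turn":0},
  {"linear":[0,0,0],"turn":0},
])

```text
time: 10.25
tcp_pos: [503.9, -259.6, 23.7]
orientation: [0.703, 0.073, -0.073, -0.703]
force: [-0.0, -0.0, -0.7]
gripper_width: 0.998
```

Call:
carry_out([
  {"linear":[0,0,0],"turn":0},
  {"linear":[0,0,0],"turn":0},
  {"linear":[0,0,0],"turn":0},
  {"linear":[0,0,0],"turn":0},
  {"linear":[0,0,0],"turn":0},
  {"linear":[0,0,0],"turn":0},
  {"linear":[0,0,0],"turn":0},
  {"linear":[0,0,0],"turn":0},
], gripper=0.4, grip_force=15)

```text
time: 10.92
tcp_pos: [503.8, -259.6, 23.7]
orientation: [-0.703, -0.073, 0.073, 0.703]
force: [-0.9, -0.8, 0.5]
gripper_width: 0.455
```

Call:
carry_out([
  {"linear":[0,0,0],"turn":0},
  {"linear":[0,0,0],"turn":0},
  {"linear":[0,0,4],"turn":0},
  {"linear":[0,0,10],"turn":0},
  {"linear":[0,0,18],"turn":0},
  {"linear":[0,0,22],"turn":0},
  {"linear":[0,0,22],"turn":0},
  {"linear":[0,0,10],"turn":0},
  {"linear":[0,0,0],"turn":0},
  {"linear":[0,0,0],"turn":0},
], gripper=0.2, grip_force=18)

```text
time: 11.75
tcp_pos: [504.3, -259.8, 110.5]
orientation: [0.704, 0.073, -0.072, -0.703]
force: [0.3, 0.5, -1.8]
gripper_width: 0.446
```

```bash
python3 w.py 8 | grep -v '(1'
python3 - <<'E'
from h import *
p=bot.read_camera('scene');cv2.imwrite('pics/s8.png',cv2.resize(p['color'][130:300,130:330],None,fx=3.5,fy=3.5)[:,:,::-1]); print(bot.state()['tcp_pos'])
E
```

```text
[ 504.3 -259.8  110.5] jaw deg 11.836936513676724 [-0.5  0.2  2.  -0.   1.  -0.7]
(40, 58) 1176 [268.6 140.9] [ 486.  -204.9   52.3] [ 486.  -205.2] [23.9 24.6] 56.1
[ 502.93307332 -259.05124989  108.49884234]
```

View pics/s8.png

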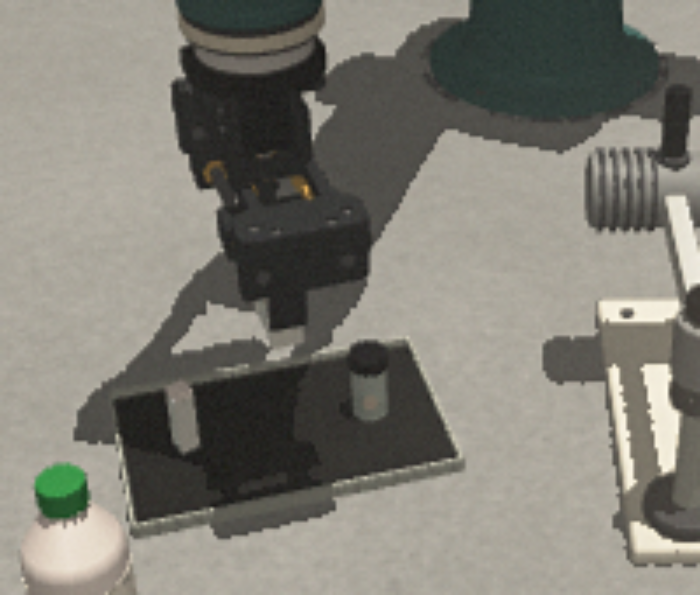

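View pics/w8.png

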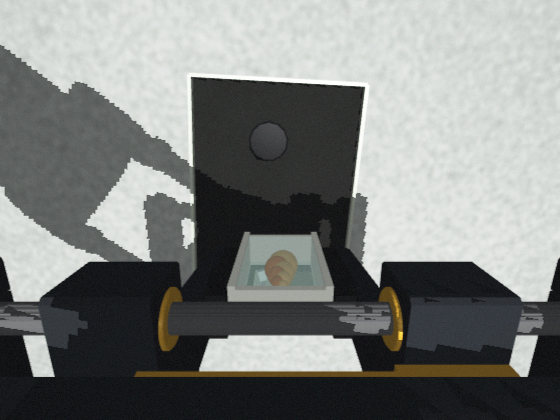

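Call:
carry_out([
  {"linear":[0,0,25],"turn":0},
  {"linear":[0,0,35],"turn":0},
  {"linear":[0,0,35],"turn":0},
  {"linear":[0,0,35],"turn":0},
  {"linear":[0,10,30],"turn":0},
  {"linear":[-2,24,20],"turn":-2},
  {"linear":[-2,30,0],"turn":-2},
  {"linear":[-2,30,0],"turn":-2},
  {"linear":[-2,30,0],"turn":-2},
  {"linear":[-2,30,0],"turn":-2},
])

```text
time: 12.68
tcp_pos: [492.8, -104.2, 287.9]
orientation: [-0.707, -0.009, 0.012, 0.707]
force: [0.6, -0.2, -0.8]
gripper_width: 0.451
```

Call:
carry_out([
  {"linear":[-2,30,0],"turn":-2},
  {"linear":[-2,30,0],"turn":-2},
  {"linear":[-2,30,0],"turn":-2},
  {"linear":[-2,30,0],"turn":-2},
  {"linear":[-2,30,0],"turn":-1.8},
  {"linear":[-2,30,0],"turn":0},
  {"linear":[-2,24,0],"turn":0},
  {"linear":[0,14,0],"turn":0},
  {"linear":[0,0,0],"turn":0},
  {"linear":[0,0,0],"turn":0},
])

```text
time: 13.52
tcp_pos: [479.1, 112.7, 288.0]
orientation: [0.706, -0.049, 0.047, -0.705]
force: [0.1, -0.1, -0.6]
gripper_width: 0.451
```

```bash
python3 w.py 9 | head -3;python3 - <<'E'
from h import *
for n in ['scene','top']:
    p=bot.read_camera(n);save(p,n+'9.png')
s=bot.state(); print(s['tcp_pos'],s['gripper_width'],s['force'])
E
```

```text
[479.1 112.7 288. ] jaw deg -7.848620852047288 [ 0.2 -0.1  1.9 -0.   1.3  0.3]
(196, 220) 420 [278.6 350.9] [461.7  -5.4 207.8] [461.3  -8.1] [15.4 15.1] 62.2
(180, 220) 729 [275.5   3.1] [496.4 260.6 183.3] [496.4 260.8] [ 5.1 76.7] 82.2
[479.67008145 111.48389168 288.94465132] 0.45380858816597974 [ 0.90974    -0.54114797 -1.06392802]
```

View pics/scene9.png

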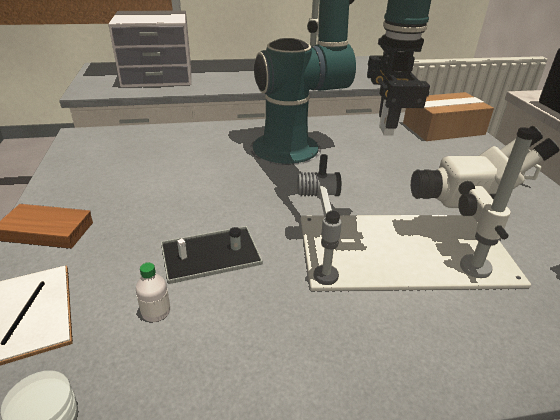

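View pics/w9.png

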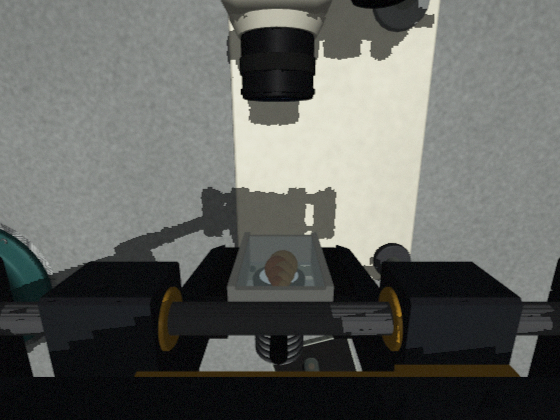

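Call:
carry_out([
  {"linear":[0,1,-25],"turn":0},
  {"linear":[0,0,-30],"turn":0},
  {"linear":[0,0,-30],"turn":0},
  {"linear":[0,0,-30],"turn":0},
  {"linear":[0,0,-20],"turn":0},
  {"linear":[0,0,-14],"turn":0},
  {"linear":[0,0,-9],"turn":0},
  {"linear":[0,0,0],"turn":0},
  {"linear":[0,0,0],"turn":0},
  {"linear":[0,0,0],"turn":0},
])

```text
time: 14.5
tcp_pos: [481.0, 113.2, 133.0]
orientation: [-0.705, 0.049, -0.05, 0.706]
force: [0.6, -0.1, -0.8]
gripper_width: 0.452
```

Call:
carry_out([
  {"linear":[0,0,0],"turn":0},
  {"linear":[0,0,0],"turn":0},
  {"linear":[0,0,0],"turn":0},
  {"linear":[0,0,0],"turn":0},
  {"linear":[0,0,0],"turn":0},
  {"linear":[0,0,0],"turn":0},
])

```text
time: 15.0
tcp_pos: [479.9, 113.5, 131.9]
orientation: [-0.705, 0.049, -0.049, 0.705]
force: [-0.4, -0.3, -0.5]
gripper_width: 0.448
```

```bash
cat > f.py <<'E'
from h import *
np.set_printoptions(precision=1,suppress=True)
for n in ['scene','wrist','top']:
    p=bot.read_camera(n);save(p,n+'10.png')
    H,W=p['depth'].shape; uu,vv=np.meshgrid(np.arange(W),np.arange(H)); P=world(p,uu,vv); z=P[...,2]
    for t in ['cell_centre','lamp_grip']:
        for r in bot.regions_of(p,t)[:1]:
            c=cloud(p,r['pixels']); print(n,t,r['p'],r['xy'],np.percentile(c,[2,50,98],axis=0).tolist())
    if n=='wrist':
        m=(z>164)&(z<176)&(abs(P[...,0]-479)<26)&(abs(P[...,1]-114)<18)
        c=P[m]; print(len(c),c.mean(0),cv2.minAreaRect(c[:,:2].astype(np.float32)))
    if n=='scene': cv2.imwrite('pics/s10z.png',cv2.resize(p['color'][100:300,290:490],None,fx=3,fy=3)[:,:,::-1])
s=bot.state(); print(s['tcp_pos'],s['orientation'],s['gripper_width'],s['force'],s['time'])
E
python3 f.py
```

```text
scene cell_centre 0.65 [372.3, 190.0] [[458.74859763026075, 100.4384529206794, 114.16944914010693], [483.3948040434542, 105.90246988059144, 125.82996594081318], [500.06350232599056, 117.48188230463153, 149.60858909520556]]
scene lamp_grip 0.55 [326.1, 188.1] [[291.6519745981627, -61.13681126008938, 0.25900080308394985], [481.41009659395843, -25.230992077841304, 151.7472572950458], [635.4659675904245, 60.967728211910156, 203.38207071655958]]
wrist cell_centre 0.58 [283.7, 273.4] [[462.65415709506146, 117.03879590565424, 115.46554086797094], [481.5384536350614, 122.08448688466261, 157.54217661834292], [500.82646376844093, 126.6584747996091, 173.09459532416687]]
2996 [479.3 121.9 170.6] ((477.80621337890625, 114.93065643310547), (20.956628799438477, 52.821571350097656), 82.15603637695312)
top cell_centre 0.32 [146.8, 246.3] [[416.9274252971361, -52.85812853417011, 6.195190951560093], [532.4655418396848, 200.68591529825412, 22.723939094070538], [674.1862986045344, 439.1708286184539, 292.9791561157503]]
top lamp_grip 0.96 [239.5, 242.7] [[434.87021334060057, -59.40161378111889, 10.03022960185131], [474.0540394054351, -21.60488001030462, 155.36236194314577], [629.2690193218457, 27.995102795283138, 208.12393547609074]]
[479.8 113.4 131.7] [-0.7  0.  -0.   0.7] 0.45558610293144963 [-1.3 -0.4 -1.5] 15.45
```

View pics/s10z.png

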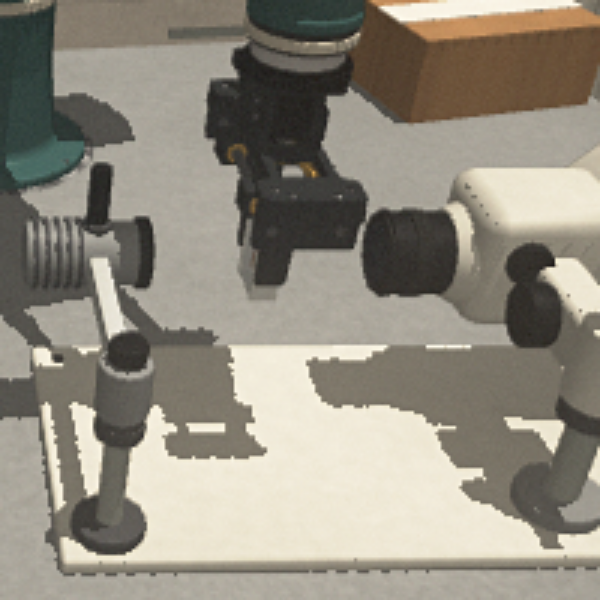

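View pics/wrist10.png

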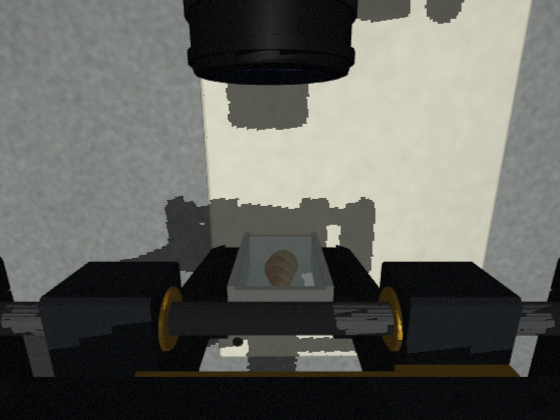

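```bash
cat > g.py <<'E'
from h import *
np.set_printoptions(precision=1,suppress=True)
a=np.radians(8); ex=np.array([np.cos(a),-np.sin(a)]); ey=np.array([np.sin(a),np.cos(a)]); o=np.array([479,113.])
for n in ['wrist','scene','top']:
    p=bot.read_camera(n)
    H,W=p['depth'].shape; uu,vv=np.meshgrid(np.arange(W),np.arange(H)); P=world(p,uu,vv)
    x=(P[...,:2]-o)@ex; y=(P[...,:2]-o)@ey; z=P[...,2]
    col=p['color'].max(2)
    for lo,hi in [(84,95),(95,105),(105,120)]:
        m=(abs(x)<50)&(y>lo)&(y<hi)&(z>100)&(z<185)&(col<90)&(p['depth']>0)
        if m.sum()<20: continue
        X,Y,Z=x[m],y[m],z[m]
        A=np.c_[2*X,2*Z,np.ones(len(X))]; s=np.linalg.lstsq(A,X**2+Z**2,rcond=None)[0]
        print(n,lo,m.sum(),'circle x,z',s[:2],np.sqrt(s[2]+s[0]**2+s[1]**2),'xrange',np.percentile(X,[1,99]),'ymin',np.percentile(Y,1))
    # lamp body
    m=(abs(x)<40)&(y<-86)&(y>-172)&(z>115)&(z<175)&(p['depth']>0)
    if m.sum()>50:
        X,Y,Z=x[m],y[m],z[m]; A=np.c_[2*X,2*Z,np.ones(len(X))]; s=np.linalg.lstsq(A,X**2+Z**2,rcond=None)[0]
        print(n,'lamp',m.sum(),s[:2],np.sqrt(s[2]+s[0]**2+s[1]**2),'xrange',np.percentile(X,[1,99]),'y',np.percentile(Y,[1,99]))
E
python3 g.py
```

```text
wrist 84 6720 circle x,z [ -2.3 149.7] 22.439206612700428 xrange [-31.   26.1] ymin 87.0225283810316
wrist 95 5524 circle x,z [ -2.4 141.2] 30.253466807816537 xrange [-30.4  25.5] ymin 95.09384914528526
wrist 105 1256 circle x,z [ -2.5 138.8] 32.16738313275092 xrange [-33.8  29. ] ymin 105.03116543685606
scene 84 313 circle x,z [  1.6 143.7] 23.160499871420495 xrange [-30.3  29.2] ymin 84.78793802336854
scene 95 112 circle x,z [ -3.7 140.7] 30.07819749256 xrange [-11.7  27.9] ymin 95.9413613870338
scene 105 195 circle x,z [ -2.6 140.9] 30.7301279680704 xrange [-12.2  29.7] ymin 105.20210420411131
scene lamp 875 [  3.  144.1] 20.722823987400094 xrange [-13.5  35.6] y [-170.7  -86.5]
top 84 101 circle x,z [-13.7 144.7] 18.52713879547817 xrange [-33.5  -9.8] ymin 84.95807725397364
top 95 41 circle x,z [-16.2 149.2] 14.806581132729548 xrange [-33.4 -14.7] ymin 95.58862541370813
top 105 58 circle x,z [-16.6 147.9] 16.909576042368734 xrange [-34.7 -17.8] ymin 105.19698408457721
top lamp 847 [  1. 138.] 25.945070842828436 xrange [-26.6  36.8] y [-171.3  -86.6]
```

Call:
carry_out([
  {"linear":[-1,0.5,-1],"turn":0},
  {"linear":[-1,0.5,-1],"turn":0},
  {"linear":[0,0,0],"turn":0},
  {"linear":[0,0,0],"turn":0},
  {"linear":[0,0,0],"turn":0},
  {"linear":[0,0,0],"turn":0},
  {"linear":[0,0,0],"turn":0},
  {"linear":[0,0,0],"turn":0},
  {"linear":[0,0,0],"turn":0},
  {"linear":[0,0,0],"turn":0},
])

```text
time: 16.43
tcp_pos: [477.9, 114.4, 129.7]
orientation: [-0.705, 0.049, -0.049, 0.705]
force: [0.2, -0.3, -0.6]
gripper_width: 0.454
```

Run:
```python
from h import *
for n in ['scene','top']:
    p=bot.read_camera(n)
    for t in ['vial_centre','cuvette_centre','bottle_centre','lamp_grip']:
        for r in bot.regions_of(p,t)[:1]:
            print(n,t,round(r['p'],2),r['xy'],np.median(cloud(p,r['pixels']),0))
    save(p,n+'11.png')
s=bot.state();print(s['tcp_pos'],s['gripper_width'],abs(s['qd']).max(),s['force'],s['time'])
```

```text
scene cuvette_centre 0.53 [181.9, 247.5] [ 506.20516232 -322.93992483   29.73770832]
scene bottle_centre 0.85 [152.6, 294.3] [ 666.88326815 -369.59181526   65.60033496]
scene lamp_grip 0.79 [325.6, 186.1] [482.42191237 -26.29234649 152.88531731]
top vial_centre 0.68 [322.6, 243.0] [ 483.48553492 -205.64519836   49.66264195]
top cuvette_centre 0.37 [368.2, 233.0] [ 500.28614682 -321.0187683    46.18925063]
top bottle_centre 0.95 [384.4, 174.9] [ 639.69751208 -365.12994357   76.35334737]
top lamp_grip 0.96 [242.0, 243.2] [471.6680578  -22.79516838 155.71675044]
[477.84256584 114.4204296  129.71791654] 0.45654643015517876 0.002605837976193062 [-1.19434901 -1.06695015 -0.39286411] 16.9333
```

View pics/top11.png

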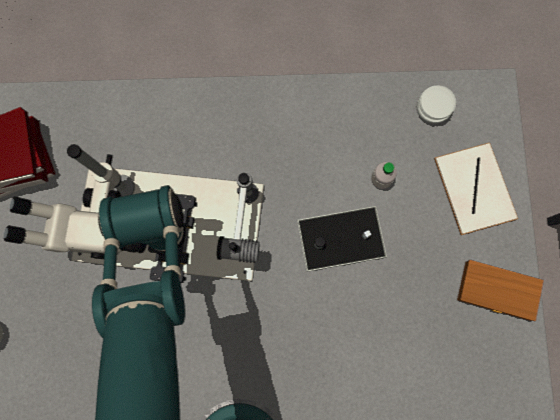

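```bash
python3 -c "
from h import *
print(bot.close_job()); print(bot.state()['tcp_pos'])"
```

```text
the job is handed in; nothing more can be done
None
the job is handed in; nothing more can be done
```

The lamp is home against its stop, and the wide cell is held in the beam midway between lamp and lens. The job is handed in at about 17 s; no verdict was reported.

- **Lamp:** I pushed its pin round with the fingers loosely around it until the wrist force rose to about 15 N, which I took as the stop. Afterwards the pin sat at the expected home position, and the line from pin to post matched the base plate's angle to about 0.2°.
- **Cell grip:** I gripped it across the frosted sides, and the opening stayed at about 40 mm throughout. Nothing in the pictures showed a finger on a window, but I had no direct reading of window contact.
- **Cell position:** The last reading had the tool at (477.8, 114.4, 129.7) mm, which puts the cell's centre at about z 140 mm. My beam-middle estimate was (478–479, 113–115, 140) mm. The windows are about square to the beam (jaws at −7.9°, beam at −7.7 to −8.2°), the tool was vertical, and the arm was still.
- **Bystanders:** The cuvette, vial and bottle were found within about 5 mm of their starting measurements. That is normal scatter for the detector; the scene camera missed the vial in the last check, but the top camera found it.

**Disagreement:** The wrist camera placed the lens axis about 2 mm to one side of my first estimate. I moved the cell about 2 mm that way as a compromise, so its sideways position is uncertain by about 2 mm, against the 10 mm allowed.

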